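# Set the cover-slip press stop to the setting block

### The job

Take the yellow-handled flat-blade driver from the stand, stand its blade in the slotted brass screw of the press stop that has the green setting block on its bed, and turn the screw clockwise until the spring foot just drags on the block: pressed up a little, with a good part of the red band on the foot still showing. Let go and leave the driver standing upright in the screw and the block in place under the foot.

Things in the scene. Friction and masses are not known exactly. Their poses are not given: they have to be found in the camera images.
- driver_mid (a point): Yellow driver among blue and green round-tipped ones 55 mm apart in a grey stand. Point: on its axis in the handle (24 mm square, 72 tall), 90 mm above the blade's end, 32 below the top. z up, x along the blade and across the row: grip along x. Blade 26 x 5 mm, 14 long, in the stand's slot below a 40 mm collar that rests on the stand, later on the screw: then this point is 76 mm above it.
- head (a point): Centre of the top of the right stop's brass screw: 52 mm square head, 121 mm above the table, on a cream bridge over a cream bed 130 x 110 mm. z up, x along the slot; turns with the screw, in place (does not sink). Slot 35 x 14 mm, 18 deep, mouth flared 4 mm; the blade has about 0.35 rad of play before the screw follows. The identical stop without a block is not used.
- screw (a joint): Angle of the right stop's screw, rad: grows clockwise seen from above and lowers the foot 12 mm per rad; 0 to 1.4; starts between 0 and 0.4. At 0 the foot hangs 9 mm above the block's top. Stays where it is left; takes about 0.1 N m to turn.
- foot (a joint): Push-up of the spring foot, m: 0 while it hangs free, 0.008 when fully pushed up. The foot is a dark disc of 20 mm diameter below a red band, hung from a steel spindle right beneath the screw; the red band shows 8 mm when free, and less by this amount as the block pushes the foot up (about 0.5 N per mm).
- block_mid (a point): Centre of the green setting block, 80 x 34 mm (along local x, y) and 25 mm high, loose, lying on the bed under the foot of the right stop, within 8 mm of the screw's axis.
Not all that is in view belongs to the job. Of the things that look like the part that bears driver_mid, the larger one is meant. What is shaped like the part that bears head but brown is not meant.

How it is judged:
By the outcome, as a careful person would: the job done as asked, in the order asked, and still so for the second after the job is handed in, with the robot touching nothing.
It also fails if it takes over 42 s, if anything falls off the work surface, if the arm or the gripper's body presses on something with over 40 N, if the wrist force passes 120 N, or if a joint passes its speed limit or range.

### The arm

A 6-joint arm with a two-finger parallel gripper is mounted at the origin on the work surface. World frame = base frame: x ahead of the robot, y to its left, z up, the work surface at z = 0. Lengths are in m, angles in rad, forces in N, time in s.
With the tool pointing down it reaches from about 0.325 to 0.875 m from the base axis. Payload 4.4 kg.
Tool frame: the origin (TCP) lies midway between the tips of the shut fingers; the grasp point (between the pads) lies 19 mm behind it (r.grasp_offset is the distance from the TCP to the grasp point, in m); z points along the fingers, y is the direction in which the jaws open and shut (so a half turn about z gives the same grasp; the last joint's range is limited). The gripper opens to 85 mm and grips with 20 to 120 N. Pads are 22 mm wide; open, the fingers measure 114 mm over their backs; the gripper's body (76 mm by 85 mm) begins 54 mm behind the grasp point. The pads swing forward as they close: fully open they stand 13 mm farther back than shut.
Start: joints at [-1.391, 0.207, 1.542, -0, 1.393, -0.15], TCP at [0.186, -0.544, 0.231] pointing down, gripper open.
Joint ranges: [-2.73, 2.73], [-0.86, 2.22], [0.23, 2.46], [-1.11, 4.25], [0.08, 2.63], [-2.82, 2.82]. Speed limits (rad/s): [2.79, 2.79, 3.14, 3.14, 3.14, 3.14].

### API

Orientations are given as a rotation vector (axis times angle).
In Python, from rig import r, imaging gives the robot as it stands. The module is installed in compiled form; this text tells all that it offers.
- The arm moves only by the shell command python3 -m inch 'ROWS'. ROWS is JSON, a list of rows, each an object with "linear": the shift along the tool's x, y, z in cm, a list of three; "twist": the turn, a rotation vector about the tool's x, y, z in degrees, a list of three; "fingers": the opening, from 0 (shut) to 1 (fully open). A call has exactly 5 rows; each row shifts and turns the pose as measured when the row begins, along the tool's axes as they then stand; what a row does not reach is not made up. A row lasts 1/8 s, in which the tool goes at most 62.5 mm and 10.7 degrees, less where a joint would pass 70% of its speed; a pose out of reach is approached as far as the arm can. A call is refused whole if a number of a shift passes 6.25 or a number of a turn 10.7, either way. A call with a gripper value outside its range is refused whole. The fingers move at their own pace and stop on an object; the grip force is fixed at half the most. Time passes only in rows, so rows that do not move let the fingers close, or fill a call up. It gives the time, the measured TCP pose, the force and the opening at its end, in the units of the state.
- r.observe(): the state, without advancing time (a new reading comes with each control period).
- imaging.get_image(name): name is "side" or "top" or "wrist"; returns (picture, depth): 400x640x3 uint8, red, green, blue; 400x640 float32, m along the optical axis (not along the pixel's ray), 0 where there is no reading.
- imaging.camera_model(name): a dict with "fx", "fy", "cx", "cy" (pixels), "dist" ([k1, k2, p1, p2, k3] as OpenCV has them; the pictures are not rectified), "R" (3x3) and "t" (3): a world point X has camera coordinates R X + t. Camera axes: x right, y down, z forward; pixel columns grow to the right and rows downward; lengths in m; the calibration is good to about 2 mm. A picture is of the moment at which its call begins: read the wrist's pose just before it. camera_model takes no time and is no camera call; for the wrist camera it gives the pose at the moment of the call.
- r.hand_in(): hands the job in, once; it reports no verdict.
The state is a dict: "clock": time; "qpos": joint angles; "qvel": joint speeds; "joint_torque": joint torques, N m; "tool_pos": TCP position; "orientation": TCP orientation; "ft_force": force on the tool from outside, world axes, zero at the start; "wrist_torque": the same for the moment, N m; "width": opening from 0.0 (shut) to 1.0 (fully open).
Only numpy, scipy, OpenCV 4.12 (cv2) and the standard library are available. Lean on these libraries where they do the work, as an engineer would, in place of code of your own. Each camera call takes 0.05 s, during which the arm holds its last target. There are 200 camera calls.

## Working session

There is one attempt and no reset: what is moved stays moved. The work goes in short steps, Python scripts to look and compute and a shell command to move; the robot and the scene stay as the last step left them, time stands still between calls to the robot, and variables do not carry over. Pictures are saved under pics/ and viewed, on a budget of 10 in all, crops included, one or two more only if the job needs it, and the job is handed in when it is done.

```bash
mkdir -p pics
cat > h.py <<'E'
import numpy as np, cv2
from rig import r, imaging
from scipy.spatial.transform import Rotation as Ro
def grab(n):
    m=imaging.camera_model(n); p,d=imaging.get_image(n); return p,d,m
def K(m): return np.array([[m['fx'],0,m['cx']],[0,m['fy'],m['cy']],[0,0,1.]])
def ray(m,uv):
    n=cv2.undistortPoints(np.array(uv,float).reshape(-1,1,2),K(m),np.array(m['dist'],float)).reshape(-1,2)
    R=np.array(m['R']);t=np.array(m['t'])
    return -R.T@t,(R.T@np.c_[n,np.ones(len(n))].T).T
def plane(m,uv,z):
    o,d=ray(m,uv); return o+d*((z-o[2])/d[:,2])[:,None]
def pts(m,d,mask):
    v,u=np.nonzero(mask&(d>0)); o,D=ray(m,np.c_[u,v]); return o+D*d[v,u][:,None]
def proj(m,X):
    return cv2.projectPoints(np.array(X,float).reshape(-1,3),cv2.Rodrigues(np.array(m['R']))[0],np.array(m['t'],float),K(m),np.array(m['dist'],float))[0].reshape(-1,2)
def save(n,p): cv2.imwrite('pics/'+n,p[:,:,::-1])
E
python3 - <<'E'
from h import *
ims=[]
for n in("top","side"):
    p,d,m=grab(n); np.savez(n+'0.npz',p=p,d=d); ims.append(p); print(n,-np.array(m['R']).T@m['t'],m['fx'])
    save(n+'0.png',p)
print(r.observe())
E
```

```text
top [0.38789808 0.0486652  1.11889226] 421.6375355753191
side [0.42905642 0.72612478 0.65602921] 455.7793314958749
{'clock': 0.1, 'qpos': array([-1.39148296e+00,  2.07367129e-01,  1.54281791e+00, -3.32061815e-05,
        1.39350428e+00, -1.50536145e-01]), 'qvel': array([-0.00059723, -0.00031421, -0.00424694, -0.00036553,  0.00061684,
       -0.0004158 ]), 'joint_torque': array([-1.43942966e-04, -3.84092188e+01, -2.92546588e+01, -1.50849251e-04,
        4.91154206e-03,  4.56057251e-06]), 'tool_pos': array([ 0.18607848, -0.54333127,  0.23022028]), 'orientation': array([-3.09689443e+00, -5.15445753e-01,  9.86478520e-05]), 'ft_force': array([-0.00902815,  1.03745023,  0.44967095]), 'wrist_torque': array([ 0.02144433, -0.00791905, -0.01394244]), 'width': 1.0020453355453245}
```

View pics/top0.png

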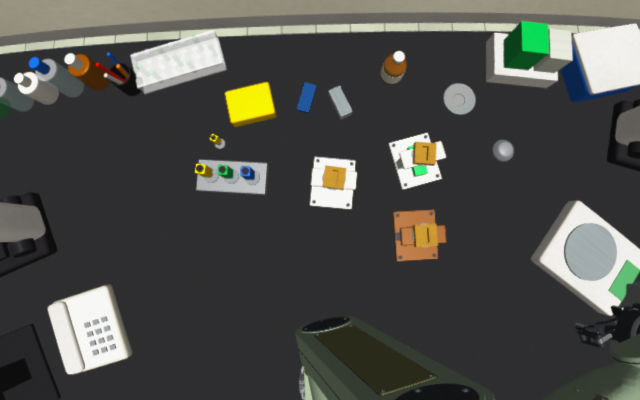

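View pics/side0.png

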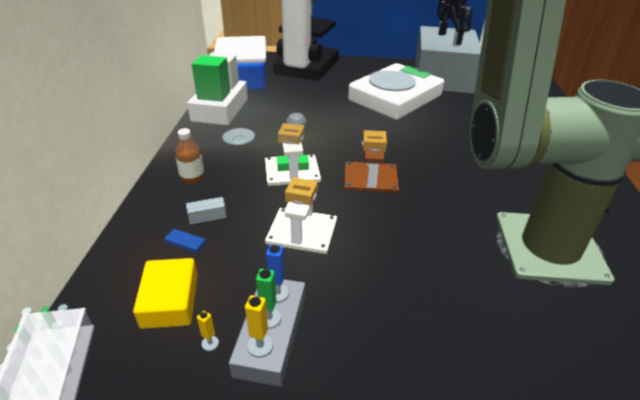

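Run:
```python
from h import *
def rect(P):
    (c,s,a)=cv2.minAreaRect(P[:,:2].astype(np.float32)*1000); return np.round(c,1),np.round(s,1),round(a,1)
for n in("top","side"):
    z=np.load(n+'0.npz');p,d=z['p'],z['d'];m=imaging.camera_model(n)
    h=cv2.cvtColor(p,cv2.COLOR_RGB2HSV); H,S,V=h[...,0],h[...,1],h[...,2]
    def blobs(nm,mask):
        k,l,st,_=cv2.connectedComponentsWithStats(mask.astype(np.uint8))
        for i in range(1,k):
            if st[i,4]<25: continue
            P=pts(m,d,l==i)
            if len(P)<10 or np.linalg.norm(P.mean(0)[:2])>1: continue
            zt=np.percentile(P[:,2],95); T=P[P[:,2]>zt-.008]
            print(n,nm,st[i],'mean',P.mean(0).round(3),'ztop',zt.round(3),'top',T.mean(0).round(3),*rect(T))
    blobs('yel',(H>=22)&(H<33)&(S>150)&(V>100))
    blobs('bra',(H>=10)&(H<22)&(S>130)&(V>100))
    blobs('grn',(H>=50)&(H<75)&(S>130)&(V>60))
p=np.load('top0.npz')['p']; s=np.load('side0.npz')['p']
a=cv2.resize(p[120:200,180:300],None,fx=3.3,fy=3.3,interpolation=2);b=cv2.resize(p[125:195,380:460],None,fx=5,fy=5,interpolation=2)
b=cv2.resize(b,(400,264));c=cv2.resize(s[110:210,240:340],(400,330),interpolation=2);e=cv2.resize(s[230:390,160:320],(396,330),interpolation=2)
save('crop1.png',np.vstack([np.hstack([a,b]),np.hstack([e,c])]))
```

```text
top yel [ 224   82   52   44 1698] mean [0.737 0.218 0.045] ztop 0.053 top [0.739 0.218 0.05 ] [740.3 218.7] [ 88.2 118.8] 10.8
top yel [209 134  12  11  69] mean [0.639 0.304 0.07 ] ztop 0.087 top [0.639 0.304 0.084] [640.3 305. ] [17.8 16. ] 61.1
top yel [194 163  18  14 144] mean [0.55  0.318 0.127] ztop 0.15 top [0.55  0.32  0.148] [550.9 321. ] [24.1 23.7] 80.9
top bra [385  54  22  21 269] mean [ 0.811 -0.16   0.092] ztop 0.106 top [ 0.813 -0.162  0.103] [ 815.4 -162.3] [37.5 24.9] 60.0
top bra [116  65  12  12  34] mean [0.816 0.536 0.128] ztop 0.153 top [0.814 0.53  0.151] [813.5 529.9] [7.  5.1] 6.4
top bra [414 142  22  23 451] mean [ 0.578 -0.216  0.118] ztop 0.124 top [ 0.577 -0.215  0.121] [ 577.7 -215.9] [52.3 51.4] 84.4
top bra [323 166  23  23 436] mean [0.525 0.006 0.117] ztop 0.123 top [0.524 0.006 0.121] [524.1   5.9] [49.7 50.8] 80.2
top bra [ 393  209   54   53 2068] mean [ 0.381 -0.204  0.053] ztop 0.122 top [ 0.38  -0.208  0.121] [ 380.8 -208.5] [52.5 55.7] 1.3
top grn [ 505   21   44   48 1712] mean [ 0.845 -0.491  0.143] ztop 0.173 top [ 0.852 -0.5    0.171] 
[... 1503 characters left out ...]
2 top [0.524 0.011 0.12 ] [524.2   7.7] [54.2 52.4] 80.5
side grn [ 193   56   35   36 1024] mean [ 0.847 -0.476  0.142] ztop 0.171 top [ 0.849 -0.49   0.169] [ 849.6 -494.3] [66.8 81.5] 81.7
side grn [407  66  11   6  26] mean [ 0.244 -0.798  0.058] ztop 0.065 top [ 0.245 -0.784  0.063] [ 242.2 -782.3] [16.4 50.8] 44.6
side grn [299 155   9  14 116] mean [ 0.548 -0.214  0.032] ztop 0.039 top [ 0.549 -0.218  0.036] [ 548.7 -220.7] [20. 36.] 7.3
side grn [277 156  12  14 137] mean [ 0.598 -0.205  0.033] ztop 0.039 top [ 0.598 -0.208  0.036] [ 598.7 -212.2] [25.5 36.9] 14.0
side grn [256 268  19  43 505] mean [0.544 0.276 0.124] ztop 0.149 top [0.545 0.275 0.147] [546.  270.7] [23.4 24. ] 90.0
```

View pics/crop1.png

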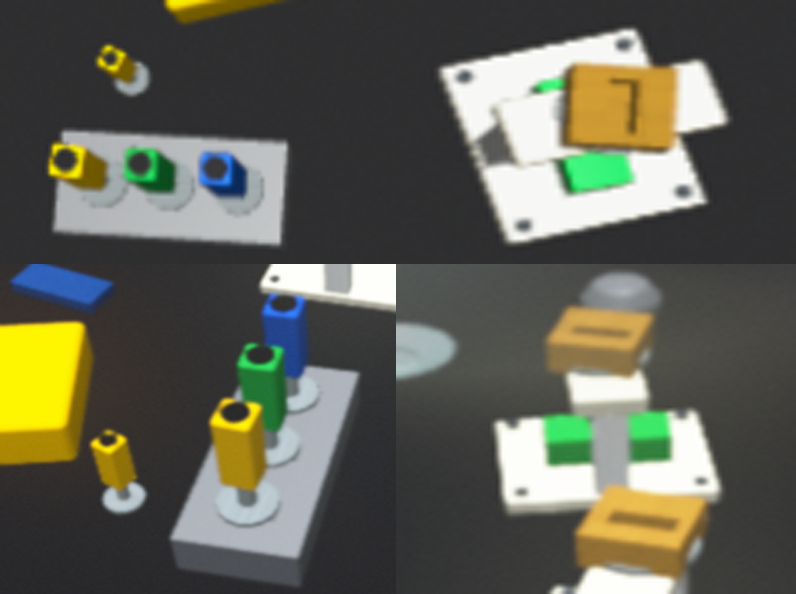

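The look-alikes for the driver in the top picture are the large yellow driver in the stand at (203,169), the small loose yellow one at (216,140) and the yellow box at (250,104). I choose the one in the stand, because its handle is 24 mm and the loose one's is about 17 mm. For the head, the candidates are the right stop with the green block at (425,153), the stop without a block at (334,177) and the brown one at (426,235). I choose (425,153); the crop shows the green block under its bridge and the slot roughly along world x.

```bash
cat >> h.py <<'E'
def yawdown(y): # tool pointing down with tool x at yaw y (deg)
    return Ro.from_euler('z',y,degrees=True)*Ro.from_euler('x',180,degrees=True)
def plan(xyz,yaw,n=5):
    s=r.observe(); p=np.array(s['tool_pos']);R=Ro.from_rotvec(s['orientation']); Rt=yawdown(yaw)
    dw=(R.inv()*Rt).as_rotvec()/n; dp=(np.array(xyz)-p)/n
    print('at',p.round(4),'yaw',round(np.degrees(np.arctan2(R.as_matrix()[1,0],R.as_matrix()[0,0])),2),'F',np.round(s['ft_force'],1),'w',round(s['width'],2),'t',s['clock'])
    for i in range(n):
        print((R.inv().apply(dp)*100).round(2),np.degrees(dw).round(2)); R=R*Ro.from_rotvec(dw)
E
python3 - <<'E'
from h import *
z=np.load('top0.npz');p,d=z['p'],z['d'];m=imaging.camera_model('top')
h=cv2.cvtColor(p,cv2.COLOR_RGB2HSV)
P=pts(m,d,np.ones(d.shape,bool))
v,u=np.nonzero(d>0);g=h[v,u]
k=(P[:,2]>.03)&(P[:,2]<.05)&(abs(P[:,0]-.54)<.09)&(abs(P[:,1]-.27)<.12)&(g[:,1]<60)
print('stand',cv2.minAreaRect((P[k,:2]*1000).astype(np.float32)),np.median(P[k,2]))
# slot: dark pixels in head
for n in('top','side'):
    z=np.load(n+'0.npz');p,d=z['p'],z['d'];m=imaging.camera_model(n)
    h=cv2.cvtColor(p,cv2.COLOR_RGB2HSV); P=pts(m,d,np.ones(d.shape,bool));v,u=np.nonzero(d>0)
    X=plane(m,np.c_[u,v],.121)
    k=(np.hypot(X[:,0]-.5775,X[:,1]+.2155)<.023)
    V=h[v,u][k][:,2].astype(float);Q=X[k]; q=Q[V<np.median(V)*.75]
    c=q[:,:2].mean(0);w,E=np.linalg.eigh(np.cov((q[:,:2]-c).T)); print(n,len(q),c,np.degrees(np.arctan2(E[1,1],E[0,1])),np.sqrt(w))
plan((.45,-.1,.27),80,10)
E
```

```text
stand ((544.9878540039062, 268.92620849609375), (180.58151245117188, 81.18267822265625), 84.96178436279297) 0.04031004010048311
top 25 [ 0.58055336 -0.22087029] 179.0431961274016 [0.00286895 0.01158839]
side 8 [ 0.5739717 -0.2106544] 172.5120958498471 [0.00129697 0.00738021]
at [ 0.1861 -0.5433  0.2302] yaw 18.9 F [-0.   1.   0.4] w 1.0 t 0.1
[ 3.93 -3.34 -0.39] [-0.01 -0.01 -6.11]
[ 4.27 -2.9  -0.39] [-0.01 -0.01 -6.11]
[ 4.55 -2.43 -0.39] [-0.01 -0.01 -6.11]
[ 4.78 -1.93 -0.39] [-0.01 -0.01 -6.11]
[ 4.96 -1.41 -0.39] [-0.01 -0.01 -6.11]
[ 5.08 -0.88 -0.39] [-0.01 -0.01 -6.11]
[ 5.15 -0.33 -0.4 ] [-0.01 -0.01 -6.11]
[ 5.15  0.22 -0.4 ] [-0.01 -0.01 -6.11]
[ 5.1   0.77 -0.4 ] [-0.01 -0.01 -6.11]
[ 4.99  1.31 -0.4 ] [-0.01 -0.01 -6.11]
```

```bash
python3 -m inch '[{"linear":[3.9,-3.3,-0.4],"twist":[0,0,-6],"fingers":1},{"linear":[4.3,-2.9,-0.4],"twist":[0,0,-6],"fingers":1},{"linear":[4.6,-2.4,-0.4],"twist":[0,0,-6],"fingers":1},{"linear":[4.8,-1.9,-0.4],"twist":[0,0,-6],"fingers":1},{"linear":[5,-1.4,-0.4],"twist":[0,0,-6],"fingers":1}]'
python3 -m inch '[{"linear":[5,-0.9,-0.4],"twist":[0,0,-6],"fingers":1},{"linear":[5.1,-0.3,-0.4],"twist":[0,0,-6],"fingers":1},{"linear":[5.1,0.2,-0.4],"twist":[0,0,-6],"fingers":1},{"linear":[5,0.8,-0.4],"twist":[0,0,-6],"fingers":1},{"linear":[5,1.3,-0.4],"twist":[0,0,-6],"fingers":1}]'
python3 -c "
from h import *
plan((.55,.321,.23),84,10)"
```

```text
clock: 0.72
tool_pos: [0.3201, -0.317, 0.2479]
orientation: [-2.847, -1.31, -0.002]
ft_force: [0.2, -0.0, 0.4]
width: 1.003
clock: 1.35
tool_pos: [0.4522, -0.0889, 0.2684]
orientation: [-2.394, -2.022, -0.005]
ft_force: [0.9, -0.3, 0.5]
width: 0.999
at [ 0.4522 -0.0889  0.2684] yaw 80.39 F [ 0.9 -0.3  0.5] w 1.0 t 1.35
[4.2  0.28 0.41] [-0.02 -0.04 -0.36]
[4.2  0.31 0.41] [-0.02 -0.04 -0.36]
[4.2  0.33 0.41] [-0.02 -0.04 -0.36]
[4.2  0.36 0.41] [-0.02 -0.04 -0.36]
[4.19 0.39 0.4 ] [-0.02 -0.04 -0.36]
[4.19 0.41 0.4 ] [-0.02 -0.04 -0.36]
[4.19 0.44 0.4 ] [-0.02 -0.04 -0.36]
[4.19 0.47 0.39] [-0.02 -0.04 -0.36]
[4.18 0.49 0.39] [-0.02 -0.04 -0.36]
[4.18 0.52 0.39] [-0.02 -0.04 -0.36]
```

```bash
python3 -m inch '[{"linear":[4.2,0.3,0.4],"twist":[0,0,-0.4],"fingers":1},{"linear":[4.2,0.3,0.4],"twist":[0,0,-0.4],"fingers":1},{"linear":[4.2,0.3,0.4],"twist":[0,0,-0.4],"fingers":1},{"linear":[4.2,0.4,0.4],"twist":[0,0,-0.4],"fingers":1},{"linear":[4.2,0.4,0.4],"twist":[0,0,-0.4],"fingers":1}]'
python3 -m inch '[{"linear":[4.2,0.4,0.4],"twist":[0,0,-0.4],"fingers":1},{"linear":[4.2,0.4,0.4],"twist":[0,0,-0.4],"fingers":1},{"linear":[4.2,0.5,0.4],"twist":[0,0,-0.4],"fingers":1},{"linear":[4.2,0.5,0.4],"twist":[0,0,-0.4],"fingers":1},{"linear":[4.2,0.5,0.4],"twist":[0,0,-0.4],"fingers":1}]'
python3 - <<'E'
from h import *
p,d,m=grab('wrist'); save('w1.png',p)
h=cv2.cvtColor(p,cv2.COLOR_RGB2HSV); H,S,V=h[...,0],h[...,1],h[...,2]
k,l,st,_=cv2.connectedComponentsWithStats(((H>=20)&(H<35)&(S>130)&(V>60)).astype(np.uint8))
for i in range(1,k):
    if st[i,4]<150: continue
    P=pts(m,d,l==i)
    if len(P)<10: continue
    zt=np.percentile(P[:,2],95);T=P[P[:,2]>zt-.006]
    print(st[i],zt,cv2.minAreaRect((T[:,:2]*1000).astype(np.float32)))
plan((.55,.321,.23),84,1)
E
```

```text
clock: 1.98
tool_pos: [0.5014, 0.1241, 0.248]
orientation: [-2.354, -2.068, -0.003]
ft_force: [1.6, -0.4, 0.0]
width: 0.996
clock: 2.6
tool_pos: [0.5471, 0.3369, 0.2253]
orientation: [-2.314, -2.11, 0.004]
ft_force: [0.7, 0.2, 0.1]
width: 1.005
[ 308  196   34   54 1110] 0.14955065585490032 ((551.1212768554688, 321.37799072265625), (23.679443359375, 23.301860809326172), 78.88544464111328)
[401 197  33  32 555] 0.08564505176354445 ((639.2847900390625, 304.7920837402344), (16.558040618896484, 16.94248390197754), 62.75471878051758)
[ 443  205  109  118 9250] 0.051705145897025725 ((714.9915161132812, 271.2652587890625), (101.9486083984375, 253.6483154296875), 36.20326614379883)
at [0.547  0.342  0.2242] yaw 84.9 F [0.7 3.1 0.2] w 1.0 t 2.65
[-2.06  0.48 -0.6 ] [-0.56 -0.52  0.9 ]
```

View pics/w1.png

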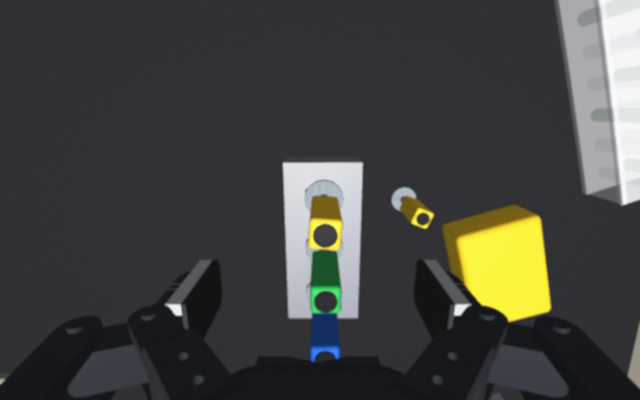

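The picture shows the yellow handle top at (325,236), in line with the green and blue drivers, and the small one off to the right at (422,218). The jaws lie across the row. Next I centre over the handle and descend.

```bash
python3 -m inch '[{"linear":[-1.5,0.3,0],"twist":[-0.5,-0.5,0],"fingers":1},{"linear":[-0.5,0.2,1],"twist":[0,0,0],"fingers":1},{"linear":[0,0,1.5],"twist":[0,0,0],"fingers":1},{"linear":[0,0,0.5],"twist":[0,0,0],"fingers":1},{"linear":[0,0,0],"twist":[0,0,0],"fingers":1}]'
python3 -c "
from h import *
plan((.551,.321,.098),85,4)"
```

```text
clock: 3.28
tool_pos: [0.5486, 0.3184, 0.1892]
orientation: [-2.318, -2.118, 0.009]
ft_force: [0.2, -1.6, -0.0]
width: 0.999
at [0.5486 0.3184 0.1892] yaw 84.83 F [ 0.2 -1.6 -0. ] w 1.0 t 3.275
[0.08 0.07 2.28] [-0.08  0.04 -0.04]
[0.07 0.06 2.28] [-0.08  0.04 -0.04]
[0.07 0.06 2.28] [-0.08  0.04 -0.04]
[0.07 0.06 2.28] [-0.08  0.04 -0.04]
```

```bash
python3 -m inch '[{"linear":[0.1,0.1,2.3],"twist":[-0.3,0.2,0],"fingers":1},{"linear":[0.1,0.1,2.3],"twist":[0,0,0],"fingers":1},{"linear":[0.1,0.1,2.3],"twist":[0,0,0],"fingers":1},{"linear":[0,0,2],"twist":[0,0,0],"fingers":1},{"linear":[0,0,0],"twist":[0,0,0],"fingers":1}]'
python3 -c "
from h import *
plan((.551,.321,.098),85,1)"
```

```text
clock: 3.9
tool_pos: [0.5542, 0.3214, 0.1005]
orientation: [2.32, 2.117, 0.01]
ft_force: [0.0, -0.2, 0.8]
width: 0.996
at [0.5542 0.3214 0.1005] yaw 84.76 F [ 0.  -0.2  0.8] w 1.0 t 3.9
[-0.07 -0.32  0.25] [ 0.3  -0.2  -0.24]
```

```bash
python3 -m inch '[{"linear":[-0.1,-0.3,0.2],"twist":[0.3,-0.2,0],"fingers":1},{"linear":[0,0,0],"twist":[0,0,0],"fingers":0},{"linear":[0,0,0],"twist":[0,0,0],"fingers":0},{"linear":[0,0,0],"twist":[0,0,0],"fingers":0},{"linear":[0,0,0],"twist":[0,0,0],"fingers":0}]'
python3 -m inch '[{"linear":[0,0,0],"twist":[0,0,0],"fingers":0},{"linear":[0,0,0],"twist":[0,0,0],"fingers":0},{"linear":[0,0,0],"twist":[0,0,0],"fingers":0},{"linear":[0,0,0],"twist":[0,0,0],"fingers":0},{"linear":[0,0,0],"twist":[0,0,0],"fingers":0}]'
python3 -c "
from h import *
plan((.551,.321,.25),85,5)"
```

```text
clock: 4.53
tool_pos: [0.5529, 0.3217, 0.1021]
orientation: [2.32, 2.116, 0.008]
ft_force: [-1.0, 0.3, -2.0]
width: 0.272
clock: 5.15
tool_pos: [0.5529, 0.3217, 0.1021]
orientation: [2.319, 2.116, 0.008]
ft_force: [-0.8, -0.8, 0.7]
width: 0.273
at [0.5529 0.3217 0.1021] yaw 84.76 F [-0.8 -0.8  0.7] w 0.27 t 5.15
[-0.01 -0.02 -2.96] [ 0.05 -0.03 -0.05]
[-0.01 -0.03 -2.96] [ 0.05 -0.03 -0.05]
[-0.01 -0.03 -2.96] [ 0.05 -0.03 -0.05]
[-0.01 -0.03 -2.96] [ 0.05 -0.03 -0.05]
[-0.02 -0.03 -2.96] [ 0.05 -0.03 -0.05]
```

```bash
python3 -m inch '[{"linear":[0,0,-1.5],"twist":[0,0,0],"fingers":0},{"linear":[0,0,-2.5],"twist":[0,0,0],"fingers":0},{"linear":[0,0,-4],"twist":[0,0,0],"fingers":0},{"linear":[0,0,-4.5],"twist":[0,0,0],"fingers":0},{"linear":[0,0,-4.5],"twist":[0,0,0],"fingers":0}]'
python3 -c "
from h import *
plan((.5775,-.2155,.262),85,14)"
```

```text
clock: 5.78
tool_pos: [0.5492, 0.3198, 0.2731]
orientation: [-2.319, -2.116, 0.009]
ft_force: [0.7, 0.5, -1.1]
width: 0.268
at [0.5492 0.3198 0.2731] yaw 84.75 F [ 0.7  0.5 -1.1] w 0.27 t 5.775
[-3.79  0.55  0.09] [-0.02  0.01 -0.02]
[-3.79  0.55  0.09] [-0.02  0.01 -0.02]
[-3.79  0.55  0.09] [-0.02  0.01 -0.02]
[-3.79  0.55  0.09] [-0.02  0.01 -0.02]
[-3.79  0.55  0.09] [-0.02  0.01 -0.02]
[-3.79  0.55  0.09] [-0.02  0.01 -0.02]
[-3.79  0.54  0.08] [-0.02  0.01 -0.02]
[-3.79  0.54  0.08] [-0.02  0.01 -0.02]
[-3.79  0.54  0.08] [-0.02  0.01 -0.02]
[-3.79  0.54  0.08] [-0.02  0.01 -0.02]
[-3.79  0.54  0.08] [-0.02  0.01 -0.02]
[-3.79  0.54  0.08] [-0.02  0.01 -0.02]
[-3.79  0.54  0.08] [-0.02  0.01 -0.02]
[-3.79  0.54  0.08] [-0.02  0.01 -0.02]
```

```bash
python3 -m inch '[{"linear":[-2,0.3,0],"twist":[0,0,0],"fingers":0},{"linear":[-3.8,0.55,0],"twist":[0,0,0],"fingers":0},{"linear":[-3.8,0.55,0],"twist":[0,0,0],"fingers":0},{"linear":[-3.8,0.55,0],"twist":[0,0,0],"fingers":0},{"linear":[-3.8,0.55,0],"twist":[0,0,0],"fingers":0}]'
python3 -m inch '[{"linear":[-3.8,0.55,0],"twist":[0,0,0],"fingers":0},{"linear":[-3.8,0.55,0],"twist":[0,0,0],"fingers":0},{"linear":[-3.8,0.55,0],"twist":[0,0,0],"fingers":0},{"linear":[-3.8,0.55,0],"twist":[0,0,0],"fingers":0},{"linear":[-3.8,0.55,0],"twist":[0,0,0],"fingers":0}]'
python3 -c "
from h import *
plan((.5775,-.2155,.262),84,4)"
```

```text
clock: 6.4
tool_pos: [0.5586, 0.1415, 0.2765]
orientation: [2.315, 2.122, 0.0]
ft_force: [0.9, -0.2, -1.7]
width: 0.271
clock: 7.02
tool_pos: [0.5627, -0.0603, 0.2696]
orientation: [-2.314, -2.114, 0.015]
ft_force: [-0.3, -0.3, -1.4]
width: 0.271
at [ 0.5627 -0.0603  0.2696] yaw 84.83 F [-0.3 -0.3 -1.4] w 0.27 t 7.025
[-3.83  0.72  0.19] [-0.16  0.04  0.21]
[-3.83  0.73  0.19] [-0.16  0.04  0.21]
[-3.83  0.75  0.19] [-0.16  0.04  0.21]
[-3.82  0.76  0.19] [-0.16  0.04  0.21]
```

```bash
python3 -m inch '[{"linear":[-3.8,0.7,0.1],"twist":[-0.2,0,0.2],"fingers":0},{"linear":[-3.8,0.75,0.1],"twist":[-0.2,0,0.2],"fingers":0},{"linear":[-3.8,0.75,0.2],"twist":[-0.2,0,0.2],"fingers":0},{"linear":[-3,0.6,0.2],"twist":[0,0,0.2],"fingers":0},{"linear":[0,0,0],"twist":[0,0,0],"fingers":0}]'
python3 - <<'E'
from h import *
plan((.5775,-.2155,.25),84,1)
p,d,m=grab('wrist'); s,ds,ms=grab('side'); np.savez('a1.npz',p=p,d=d,s=s,ds=ds)
u,v=proj(ms,[.5775,-.2155,.16])[0].astype(int); c=s[max(v-70,0):v+60,u-65:u+65]
c=cv2.resize(c,(390,390),interpolation=2)
w=cv2.resize(p,(390,244)); w=np.vstack([w,np.zeros((146,390,3),np.uint8)])
save('c2.png',np.hstack([c,w])); print(u,v)
E
```

```text
clock: 7.65
tool_pos: [0.5693, -0.2159, 0.256]
orientation: [-2.335, -2.087, 0.015]
ft_force: [0.3, 0.4, -0.9]
width: 0.274
at [ 0.5693 -0.2159  0.256 ] yaw 83.57 F [ 0.3  0.4 -0.9] w 0.27 t 7.65
[0.14 0.82 0.59] [-0.78  0.04 -0.43]
290 114
```

View pics/c2.png

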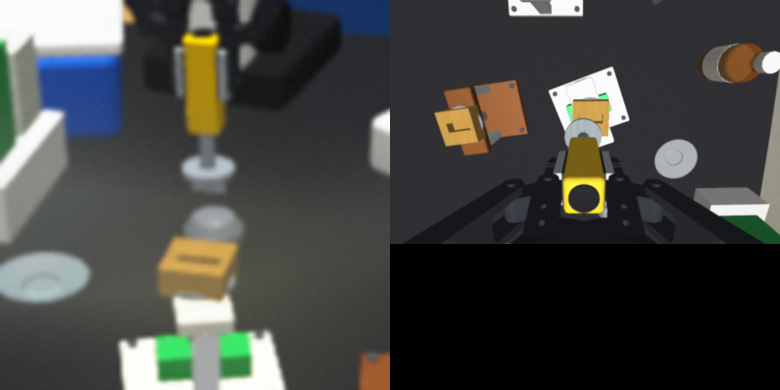

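The driver hangs upright. In the side crop the blade is at (208,190) and the slot at (198,260), so the blade has to go about 8 mm in +x, which agrees with the plan.

```bash
python3 -m inch '[{"linear":[0.1,0.8,0.6],"twist":[-0.8,0,-0.4],"fingers":0},{"linear":[0,0,1],"twist":[0,0,0],"fingers":0},{"linear":[0,0,1],"twist":[0,0,0],"fingers":0},{"linear":[0,0,0.5],"twist":[0,0,0],"fingers":0},{"linear":[0,0,0],"twist":[0,0,0],"fingers":0}]'
python3 -c "
from h import *
plan((.5775,-.2155,.203),84,1)"
```

```text
clock: 8.38
tool_pos: [0.5774, -0.2095, 0.2219]
orientation: [-2.326, -2.109, -0.002]
ft_force: [0.4, 0.3, -1.6]
width: 0.277
at [ 0.5774 -0.2095  0.2219] yaw 84.41 F [ 0.4  0.3 -1.6] w 0.28 t 8.375
[-0.6   0.07  1.89] [-0.06 -0.13  0.41]
```

```bash
python3 -m inch '[{"linear":[-0.6,0.1,0.4],"twist":[0,0,0.4],"fingers":0},{"linear":[0,0,0.4],"twist":[0,0,0],"fingers":0},{"linear":[0,0,0.4],"twist":[0,0,0],"fingers":0},{"linear":[0,0,0],"twist":[0,0,0],"fingers":0},{"linear":[0,0,0],"twist":[0,0,0],"fingers":0}]'
python3 -c "
from h import *
plan((.5775,-.2155,.1825),84,1)
s,ds,ms=grab('side'); w,_,_=grab('wrist')
u,v=proj(ms,[.5775,-.2155,.13])[0].astype(int); c=cv2.resize(s[v-45:v+45,u-45:u+45],(450,450),interpolation=2)
save('c3.png',np.hstack([c,cv2.resize(w[120:345,200:375],(350,450))]))"
```

```text
clock: 9.0
tool_pos: [0.5783, -0.2166, 0.2099]
orientation: [-2.335, -2.101, -0.002]
ft_force: [0.1, 0.2, -1.7]
width: 0.276
at [ 0.5783 -0.2166  0.2099] yaw 83.95 F [ 0.1  0.2 -1.7] w 0.28 t 9.0
[ 0.1  -0.09  2.74] [ 0.04 -0.08 -0.05]
```

View pics/c3.png

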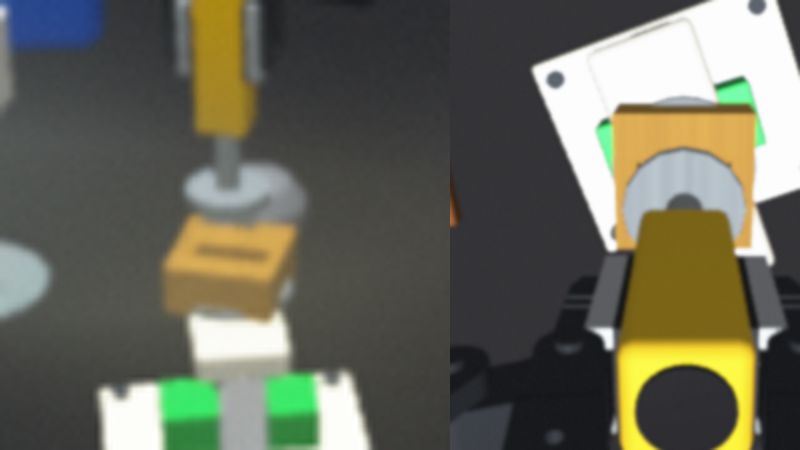

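The collar is centred over the brass head (wrist crop (683,205) against the head at (683,175), offset by height), and the head's edges line up with the jaws. Next I lower it.

```bash
python3 -m inch '[{"linear":[0.1,-0.1,0.8],"twist":[0,0,0],"fingers":0},{"linear":[0,0,0.6],"twist":[0,0,0],"fingers":0},{"linear":[0,0,0.6],"twist":[0,0,0],"fingers":0},{"linear":[0,0,0.4],"twist":[0,0,0],"fingers":0},{"linear":[0,0,0],"twist":[0,0,0],"fingers":0}]'
python3 -c "
from h import *
plan((.5775,-.2155,.1825),84,1)"
```

```text
clock: 9.72
tool_pos: [0.577, -0.215, 0.1837]
orientation: [-2.334, -2.1, -0.002]
ft_force: [-0.2, 0.1, -2.4]
width: 0.271
at [ 0.577  -0.215   0.1837] yaw 83.96 F [-0.2  0.1 -2.4] w 0.27 t 9.725
[-0.04  0.05  0.12] [-0.02 -0.1  -0.04]
```

```bash
python3 -m inch '[{"linear":[0,0,0.1],"twist":[0,0,0],"fingers":0},{"linear":[0,0,0],"twist":[0,0,8],"fingers":0},{"linear":[0,0,0],"twist":[0,0,8],"fingers":0},{"linear":[0,0,0],"twist":[0,0,8],"fingers":0},{"linear":[0,0,0],"twist":[0,0,0],"fingers":0}]'
python3 -c "
from h import *
s=r.observe();print(s['wrist_torque'])
plan((.5775,-.2155,.1825),45,1)"
```

```text
clock: 10.35
tool_pos: [0.5765, -0.2172, 0.1836]
orientation: [2.729, 1.553, -0.004]
ft_force: [-0.1, -0.9, -2.3]
width: 0.276
[ 0.05207719 -0.04298602  0.06589214]
at [ 0.5765 -0.2172  0.1836] yaw 59.31 F [-0.1 -0.9 -2.3] w 0.28 t 10.35
[0.2  0.   0.11] [ 0.03  0.17 14.31]
```

```bash
python3 -m inch '[{"linear":[0.2,0,0],"twist":[0,0,5],"fingers":0},{"linear":[0,0,0],"twist":[0,0,5],"fingers":0},{"linear":[0,0,0],"twist":[0,0,4],"fingers":0},{"linear":[0,0,0],"twist":[0,0,0],"fingers":0},{"linear":[0,0,0],"twist":[0,0,0],"fingers":0}]'
cat > chk.py <<'E'
from h import *
import sys
s0=r.observe();print(s0['wrist_torque'].round(3))
plan((.5775,-.2155,.1825),30,1)
s,ds,ms=grab('side'); w,dw,mw=grab('wrist')
for nm,p,d,m in(('side',s,ds,ms),('wrist',w,dw,mw)):
    h=cv2.cvtColor(p,cv2.COLOR_RGB2HSV); H,S,V=h[...,0],h[...,1],h[...,2]
    P=pts(m,d,(H>=8)&(H<22)&(S>100)&(V>60)); k=(abs(P[:,2]-.121)<.005)&(np.hypot(P[:,0]-.5775,P[:,1]+.2155)<.045)
    if k.sum()>20: print(nm,k.sum(),cv2.minAreaRect((P[k,:2]*1000).astype(np.float32)))
u,v=proj(ms,[.5775,-.2155,.05])[0].astype(int); c=cv2.resize(s[v-40:v+30,u-35:u+35],(490,490),interpolation=2)
save(sys.argv[1],np.hstack([c,cv2.resize(w[120:345,200:375],(310,490)) if 1 else c]))
E
python3 chk.py c4.png
```

```text
clock: 10.98
tool_pos: [0.5765, -0.2166, 0.1837]
orientation: [2.893, 1.217, -0.008]
ft_force: [-0.9, -0.8, -2.6]
width: 0.275
[-0.078  0.09   0.024]
at [ 0.5765 -0.2166  0.1837] yaw 45.62 F [-0.9 -0.8 -2.6] w 0.27 t 10.975
[ 0.15 -0.01  0.11] [ 0.1   0.34 15.62]
side 156 ((577.7283935546875, -215.82070922851562), (54.53561019897461, 54.870426177978516), 68.69805145263672)
wrist 2453 ((578.1978149414062, -217.80978393554688), (52.23128128051758, 51.857845306396484), 67.02071380615234)
```

View pics/c4.png

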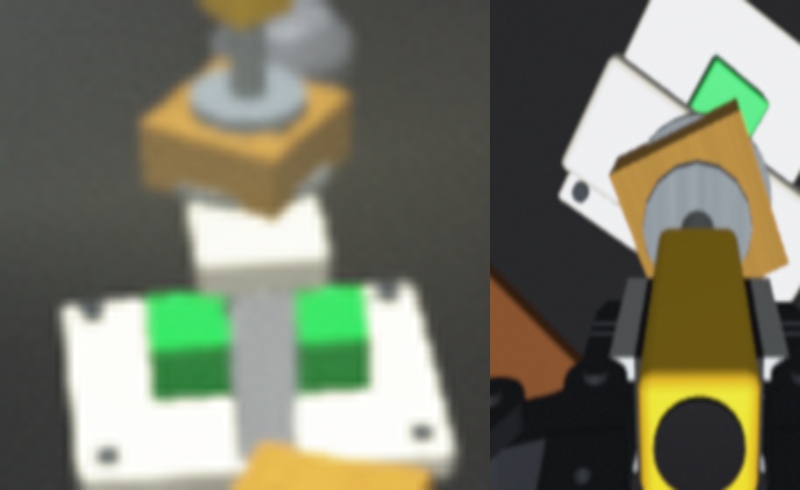

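Run:
```python
from h import *
for n in('top','side'):
    z=np.load(n+'0.npz');p,d=z['p'],z['d'];m=imaging.camera_model(n);h=cv2.cvtColor(p,cv2.COLOR_RGB2HSV)
    v,u=np.nonzero(d>0);P=pts(m,d,np.ones(d.shape,bool));g=h[v,u]
    for nm,c in(('R',(.5775,-.2155)),('L',(.524,.007))):
        k=(abs(P[:,2]-.012)<.006)&(np.hypot(P[:,0]-c[0],P[:,1]-c[1])<.1)&(g[:,1]<60)&(g[:,2]>120)
        print(n,nm,k.sum(),cv2.minAreaRect((P[k,:2]*1000).astype(np.float32)))
```

```text
top R 1006 ((578.2786865234375, -217.65383911132812), (131.36907958984375, 110.91439056396484), 14.084400177001953)
top L 1136 ((524.935546875, 5.610660552978516), (110.804443359375, 130.90396118164062), 82.9037094116211)
side R 745 ((577.3583374023438, -215.49630737304688), (129.99139404296875, 113.86800384521484), 13.365545272827148)
side L 1730 ((524.26611328125, 6.721946716308594), (114.28880310058594, 130.8482666015625), 83.07123565673828)
```

```bash
python3 -m inch '[{"linear":[0.1,0,0],"twist":[0,0.3,6],"fingers":0},{"linear":[0,0,0],"twist":[0,0,6],"fingers":0},{"linear":[0,0,0],"twist":[0,0,5],"fingers":0},{"linear":[0,0,0],"twist":[0,0,0],"fingers":0},{"linear":[0,0,0],"twist":[0,0,0],"fingers":0}]'
python3 chk.py c5.png
```

```text
clock: 11.7
tool_pos: [0.5763, -0.2163, 0.1836]
orientation: [3.044, 0.771, -0.004]
ft_force: [-0.6, -0.1, -2.9]
width: 0.272
[-0.065  0.101  0.051]
at [ 0.5763 -0.2163  0.1836] yaw 28.42 F [-0.6 -0.1 -2.9] w 0.27 t 11.7
[ 0.15 -0.01  0.11] [ 0.06  0.17 -1.58]
side 143 ((577.9475708007812, -215.37911987304688), (53.896934509277344, 54.182708740234375), 51.43266677856445)
wrist 2447 ((578.25634765625, -218.11276245117188), (52.613853454589844, 51.67573165893555), 49.97675704956055)
```

```bash
python3 -m inch '[{"linear":[0,0,0.15],"twist":[0,0,0],"fingers":0},{"linear":[0,0,0.1],"twist":[0,0,0],"fingers":0},{"linear":[0,0,0],"twist":[0,0,0],"fingers":1},{"linear":[0,0,0],"twist":[0,0,0],"fingers":1},{"linear":[0,0,0],"twist":[0,0,0],"fingers":1}]'
python3 -m inch '[{"linear":[0,0,0],"twist":[0,0,0],"fingers":1},{"linear":[0,0,-1],"twist":[0,0,0],"fingers":1},{"linear":[0,0,-3],"twist":[0,0,0],"fingers":1},{"linear":[0,0,-4],"twist":[0,0,0],"fingers":1},{"linear":[0,0,-4],"twist":[0,0,0],"fingers":1}]'
python3 - <<'E'
from h import *
plan((.5775,-.2155,.1825),30,1)
m=imaging.camera_model('wrist');s=r.observe()
R=Ro.from_rotvec(s['orientation']).as_matrix(); C=-np.array(m['R']).T@m['t']
print('cam in tool',R.T@(C-s['tool_pos']),'\n',np.round(np.array(m['R'])@R,3))
E
```

```text
clock: 12.42
tool_pos: [0.5778, -0.2167, 0.1834]
orientation: [3.041, 0.771, 0.002]
ft_force: [0.7, -0.9, 0.8]
width: 0.894
clock: 13.05
tool_pos: [0.5757, -0.2152, 0.3032]
orientation: [-3.043, -0.771, 0.008]
ft_force: [0.5, -0.2, -0.0]
width: 1.0
at [ 0.5757 -0.2152  0.3032] yaw 28.43 F [ 0.5 -0.2 -0. ] w 1.0 t 13.05
[ 0.2   0.15 12.07] [-0.19  0.26 -1.57]
cam in tool [ 0.06984166  0.00200453 -0.14315365] 
 [[-0.     1.    -0.   ]
 [-0.961 -0.    -0.277]
 [-0.277  0.     0.961]]
```

```bash
cat >> h.py <<'E'
def planR(xyz,Rt,n):
    s=r.observe(); p=np.array(s['tool_pos']);R=Ro.from_rotvec(s['orientation'])
    dw=(R.inv()*Rt).as_rotvec()/n; dp=(np.array(xyz)-p)/n; print('at',p.round(3),'t',s['clock'],'twist',np.degrees(dw).round(2))
    for i in range(n): print((R.inv().apply(dp)*100).round(2)); R=R*Ro.from_rotvec(dw)
E
python3 -c "
from h import *
f=np.array([np.cos(.239),np.sin(.239),0]); X=np.array([.5775,-.2155,0])
planR(X+.11*f+[0,0,.25],yawdown(13.7)*Ro.from_euler('y',-30,degrees=True),5)"
```

```text
at [ 0.576 -0.215  0.303] t 13.05 twist [ 0.74 -5.91  2.88]
[2.16 0.58 1.05]
[2.29 0.48 0.82]
[2.38 0.38 0.57]
[2.44 0.26 0.32]
[2.47 0.14 0.06]
```

```bash
python3 -m inch '[{"linear":[2.2,0.6,1],"twist":[0.7,-5.9,2.9],"fingers":1},{"linear":[2.3,0.5,0.8],"twist":[0.7,-5.9,2.9],"fingers":1},{"linear":[2.4,0.4,0.6],"twist":[0.7,-5.9,2.9],"fingers":1},{"linear":[2.4,0.3,0.3],"twist":[0.7,-5.9,2.9],"fingers":1},{"linear":[2.5,0.1,0.1],"twist":[0.7,-5.9,2.9],"fingers":1}]'
python3 -c "
from h import *
f=np.array([np.cos(.239),np.sin(.239),0]); X=np.array([.5775,-.2155,0])
planR(X+.10*f+[0,0,.195],yawdown(13.7)*Ro.from_euler('y',-32,degrees=True),4)
print(proj(imaging.camera_model('wrist'),X+[0,0,.045]))"
```

```text
clock: 13.68
tool_pos: [0.6912, -0.1942, 0.2678]
orientation: [2.944, 0.322, -0.77]
ft_force: [0.4, -0.4, 1.2]
width: 0.999
at [ 0.691 -0.194  0.268] t 13.675 twist [ 0.21 -0.63 -0.36]
[ 0.55 -0.19  1.77]
[ 0.58 -0.18  1.77]
[ 0.6  -0.17  1.76]
[ 0.62 -0.16  1.75]
[[307.37201172 165.02958499]]
```

```bash
python3 -m inch '[{"linear":[0.6,-0.2,1.7],"twist":[0.2,-0.6,-0.4],"fingers":1},{"linear":[0.6,-0.2,1.7],"twist":[0.2,-0.6,-0.4],"fingers":1},{"linear":[0.6,-0.2,1.7],"twist":[0.2,-0.6,-0.4],"fingers":1},{"linear":[0.3,-0.1,1],"twist":[0.2,-0.6,-0.4],"fingers":1},{"linear":[0,0,0],"twist":[0,0,0],"fingers":1}]'
python3 -c "
from h import *
p,d,m=grab('wrist'); np.savez('w6.npz',p=p,d=d,**{k:np.array(v) for k,v in m.items()})
X=np.array([.5775,-.2155,0]); u,v=proj(m,X+[0,0,.05])[0].astype(int); print(u,v)
a=max(v-60,0);save('w6.png',np.hstack([cv2.resize(p[a:a+100,u-50:u+50],(400,400),interpolation=2),cv2.resize(p,(400,250)) if 0 else np.vstack([cv2.resize(p,(400,250)),np.zeros((150,400,3),np.uint8)])]))"
```

```text
clock: 14.3
tool_pos: [0.6759, -0.1907, 0.1986]
orientation: [2.938, 0.361, -0.849]
ft_force: [-0.5, 0.8, 0.3]
width: 0.999
316 191
```

View pics/w6.png

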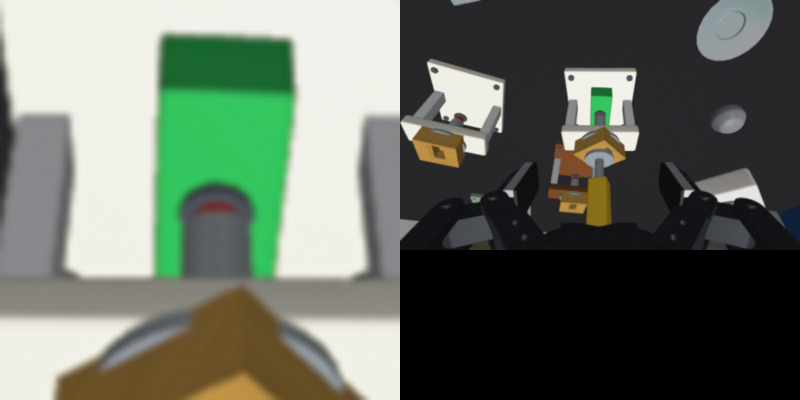

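Run:
```python
from h import *
m=imaging.camera_model('wrist'); z=np.load('w6.npz');p=z['p'];m={k:z[k] for k in('fx','fy','cx','cy','dist','R','t')};m={k:(float(v) if v.ndim==0 else v) for k,v in m.items()}
h=cv2.cvtColor(p,cv2.COLOR_RGB2HSV).astype(int);H,S,V=h[...,0],h[...,1],h[...,2]
red=((H<8)|(H>172))&(S>110)&(V>40)
k,l,st,c=cv2.connectedComponentsWithStats(red.astype(np.uint8))
o,_=ray(m,[[0,0]])
for nm,C in(('R',(.5775,-.2155)),('L',(.5245,.0065))):
    C=np.array([*C,0]); q=proj(m,C+[0,0,.045])[0]
    for i in range(1,k):
        if st[i,4]>3 and np.hypot(*(c[i]-q))<30:
            n=o-C;n[2]=0;n/=np.linalg.norm(n)
            for s in(st[i,1]-.5,st[i,1]+st[i,3]-.5):
                _,D=ray(m,[[c[i][0],s]]);D=D[0]; P0=C+.007*n; X=o+D*(((P0-o)@n)/(D@n)); print(nm,st[i],X.round(4), 'elev',np.degrees(np.arctan2(-D[2],np.hypot(*D[:2]))).round(1))
    u,v=q.astype(int); print(nm); print(p[v-12:v+12,u].tolist())
```

```text
R [317 182   6   2  10] [ 0.5849 -0.2165  0.0432] elev 46.1
R [317 182   6   2  10] [ 0.5849 -0.2165  0.0461] elev 45.8
R
[[52, 195, 93], [49, 174, 85], [47, 124, 68], [54, 77, 64], [66, 71, 76], [75, 79, 87], [82, 77, 84], [93, 63, 68], [98, 59, 62], [94, 78, 79], [90, 90, 92], [88, 92, 94], [89, 93, 95], [89, 93, 95], [89, 93, 95], [89, 93, 95], [89, 94, 95], [88, 93, 95], [90, 94, 96], [89, 93, 94], [88, 93, 95], [88, 92, 94], [89, 94, 95], [90, 94, 95]]
L [ 90 186  12   7  49] [0.5307 0.0032 0.0499] elev 35.8
L [ 90 186  12   7  49] [5.29e-01 4.00e-04 5.75e-02] elev 34.9
L
[[240, 239, 231], [240, 239, 230], [240, 239, 230], [240, 239, 230], [240, 239, 230], [240, 239, 230], [233, 232, 223], [190, 188, 176], [116, 116, 111], [67, 70, 72], [66, 71, 78], [78, 75, 82], [93, 64, 70], [107, 44, 47], [113, 27, 25], [112, 19, 17], [108, 27, 24], [102, 47, 47], [91, 69, 69], [83, 79, 81], [79, 82, 84], [77, 81, 83], [77, 81, 83], [77, 80, 82]]
```

The lower view is needed, because at 46° elevation the sleeve hides part of the red band. I go lower and swing the bearing away from the bottle.

```bash
python3 -c "
from h import *
a=np.radians(-12);f=np.array([np.cos(a),np.sin(a),0]); X=np.array([.5775,-.2155,0])
planR(X+.12*f+[0,0,.15],yawdown(-12)*Ro.from_euler('y',-46,degrees=True),5)"
```

```text
at [ 0.676 -0.191  0.2  ] t 14.35 twist [ 3.24 -2.72  4.07]
[0.63 1.06 0.77]
[0.74 1.05 0.68]
[0.84 1.03 0.59]
[0.94 1.   0.49]
[1.03 0.95 0.38]
```

```bash
python3 -m inch '[{"linear":[0.6,1.1,0.8],"twist":[3.2,-2.7,4.1],"fingers":1},{"linear":[0.7,1.1,0.7],"twist":[3.2,-2.7,4.1],"fingers":1},{"linear":[0.8,1,0.6],"twist":[3.2,-2.7,4.1],"fingers":1},{"linear":[0.9,1,0.5],"twist":[3.2,-2.7,4.1],"fingers":1},{"linear":[1,1,0.4],"twist":[3.2,-2.7,4.1],"fingers":1}]'
python3 -c "
from h import *
p,d,m=grab('wrist'); np.savez('w7.npz',p=p,d=d)
X=np.array([.5775,-.2155,0]); u,v=proj(m,X+[0,0,.05])[0].astype(int); print(u,v,r.observe()['tool_pos'])
a=max(v-50,0);save('w7.png',np.hstack([cv2.resize(p[a:a+80,u-40:u+40],(480,480),interpolation=2),np.vstack([cv2.resize(p,(320,200)),np.zeros((280,320,3),np.uint8)])])[::-1,::-1])
o,_=ray(m,[[0,0]]);n=o-X;n[2]=0;n/=np.linalg.norm(n)
for vv in range(v-16,v+14):
    D=ray(m,[[u,vv]])[1][0];P=o+D*(((X+.007*n-o)@n)/(D@n)); print(vv,P[2].round(4),p[vv,u-1:u+2].mean(0).astype(int))
print(np.degrees(np.arctan2(-D[2],np.hypot(*D[:2]))))
"
```

```text
clock: 14.98
tool_pos: [0.6789, -0.2369, 0.1575]
orientation: [-2.815, 0.315, 1.17]
ft_force: [-0.3, -1.0, -0.3]
width: 1.002
316 188 [ 0.6776456  -0.23999861  0.15660883]
172 0.036 [ 51 111  69]
173 0.0371 [54 68 63]
174 0.0383 [63 66 72]
175 0.0394 [75 80 88]
176 0.0405 [88 83 90]
177 0.0416 [104  69  74]
178 0.0427 [121  44  45]
179 0.0437 [128  31  29]
180 0.0448 [125  54  53]
181 0.0459 [114  88  88]
182 0.047 [105 105 106]
183 0.0481 [103 108 111]
184 0.0491 [103 109 111]
185 0.0502 [103 108 111]
186 0.0513 [103 108 111]
187 0.0523 [103 108 111]
188 0.0534 [104 109 111]
189 0.0544 [103 108 111]
190 0.0555 [103 108 111]
191 0.0565 [103 108 111]
192 0.0576 [103 108 111]
193 0.0586 [103 108 110]
194 0.0596 [104 108 111]
195 0.0607 [103 108 110]
196 0.0617 [104 109 111]
197 0.0627 [103 108 111]
198 0.0637 [103 108 110]
199 0.0648 [103 108 110]
200 0.0658 [103 108 111]
201 0.0668 [103 108 110]
29.83424601047635
```

View pics/w7.png

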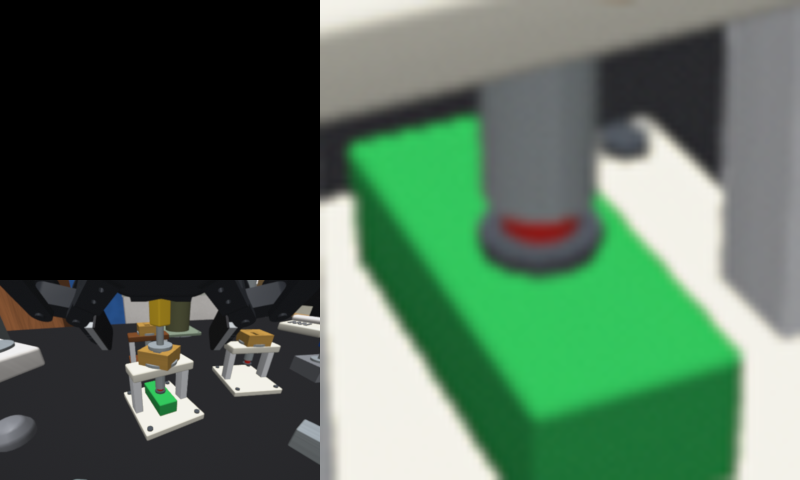

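The band shows about 4.3 mm directly, plus about 1.4 mm hidden by the sleeve's overhang, so roughly 5.7 mm. The push-up is therefore about 2 mm, which agrees with the head angle (0.925 rad gives 2.1 mm). I back off and do one last check.

```bash
python3 -m inch '[{"linear":[0,0,-2],"twist":[0,0,0],"fingers":1},{"linear":[0,0,-3],"twist":[0,0,0],"fingers":1},{"linear":[0,0,-1],"twist":[0,0,0],"fingers":1},{"linear":[0,0,0],"twist":[0,0,0],"fingers":1},{"linear":[0,0,0],"twist":[0,0,0],"fingers":1}]'
python3 - <<'E'
from h import *
for n in('side','top'):
    p,d,m=grab(n);h=cv2.cvtColor(p,cv2.COLOR_RGB2HSV).astype(int);H,S,V=h[...,0],h[...,1],h[...,2]
    P=pts(m,d,(H>=22)&(H<33)&(S>130)&(V>70));P=P[(np.hypot(P[:,0]-.5775,P[:,1]+.2155)<.05)&(P[:,2]>.13)]
    if len(P):T=P[P[:,2]>np.percentile(P[:,2],95)-.007];print(n,'driver top',P[:,2].max(),cv2.minAreaRect((T[:,:2]*1000).astype(np.float32)))
    P=pts(m,d,(H>=8)&(H<22)&(S>100)&(V>60));k=(abs(P[:,2]-.121)<.005)&(np.hypot(P[:,0]-.5775,P[:,1]+.2155)<.045);print('head',k.sum(),k.sum()>20 and cv2.minAreaRect((P[k,:2]*1000).astype(np.float32)))
    if n=='side': u,v=proj(m,[.5775,-.2155,.12])[0].astype(int); save('end.png',cv2.resize(p[v-70:v+70,u-70:u+70],(490,490),interpolation=2))
E
```

```text
clock: 15.65
tool_pos: [0.6812, -0.2345, 0.205]
orientation: [-2.845, 0.318, 1.122]
ft_force: [-0.6, -0.8, -0.7]
width: 1.001
side driver top 0.23124460306382194 ((575.9754638671875, -209.250732421875), (18.833858489990234, 27.586427688598633), 88.74986267089844)
head 143 ((578.6334228515625, -214.68785095214844), (51.305511474609375, 57.33881759643555), 55.42127990722656)
head 0 False
```

View pics/end.png

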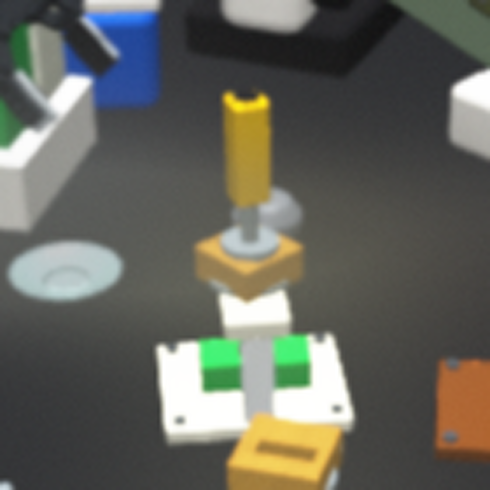

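The driver stands free and upright, with its handle top at (246,95) and the collar on the head at (250,240). The green block is in place on both sides of the leg. I hand it in.

```bash
python3 -c "
from rig import r
print(r.hand_in(), r.observe()['clock'])"
```

```text
the job is handed in; nothing more can be done
the job is handed in; nothing more can be done
```

I took the large yellow driver from the stand and stood its blade in the right stop's brass screw. I turned the screw clockwise from about 0.34 to 0.93 rad, released the driver and backed the arm off. The job was handed in at about 16 s of the 42 s allowed.

**Foot:** the head angle implies the foot is pushed up about 2.1 mm. From close by, the red band shows about 4.3 mm directly. Adding about 1.4 mm that I estimate the sleeve hides makes about 5.7 mm, so a push-up of 2 to 2.5 mm.

**Driver and block:** the last side picture shows the driver upright in the screw and the block still under the foot. The robot was clear of everything.

**Disagreements:**
- The steeper first close view showed only about 3 mm of red; my sleeve estimate explains that.
- The same way of measuring put the free foot of the other stop at about 7.6 mm before any sleeve correction, or about 9.3 mm with it, against the stated 8 mm. The band figure could be off by about 1 mm.
- The last side reading of the head angle was about 4° off the earlier one. I put that down to few pixels at that distance.

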